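# Clamp the biscuit jar shut with its wire bail clasp

## Task

The glass biscuit jar has been left open. Close it airtight so the biscuits stay crisp: gently lower the hinged lid onto its rubber seal, lift the wire bail over the upturned lip of the lid's catch so that its cross bar lies behind the lip, then swing the lever down over centre until it snaps home against the front of the jar. Leave the jar standing about where it is, and leave the mug, bowl, lemon and tin alone.

Things in the scene. Friction and masses are not known exactly. Their poses are not given: they have to be found in the camera images.
- jar: Loose round glass jar full of biscuits, about 2 kg, 100 mm diameter, glass 126 mm tall; origin: centre of its underside; z up; its FRONT, with the clasp, is its own -x side; y is along all the hinge and clasp axes. Stands on its base, can slide or tip if pushed hard.
- lid (a joint): Angle of the lid about the rear hinge (rad): 0 = lying level on the uncompressed rubber seal, positive = open (front edge up, 1.57 = upright), about -0.03 when clamped. The hinge is stiff enough (0.12 N m) for the lid to stay where it is left.
- lever (a joint): Angle of the clasp lever about lever_pivot (rad): 0 = home (tab down in front of the glass, at its stop), positive = tab swung outward and up, 1.47 = level, up to 2.3; it stays where left. The bail's pin lies at lever - 1.72 above the level outward. Hooked, it is taut from about 1.2; then the seal resists with up to 8 N at the tab; past dead centre, 0.35, it pulls itself home.
- bail (a joint): Angle of the wire bail relative to the lever (rad): about 0 when clamped, grows as the bail is folded outward away from the lid. The line from its pin to its bar stands 1.66 + lever - bail above the level, outward from the jar. It stays where it is left; moving the bar meets a light drag of 1 to 3 N, either way.
- lid_hinge (a point): Centre of the lid's rear hinge axis (along jar y), on the jar: jar frame x +56, z 137 mm.
- lid_front_edge (a point): Top front edge of the lid, 106 mm from the hinge axis. The lid is a 100 mm bamboo disc, 9.5 mm thick at the rim, in the middle slightly domed (4 mm higher); closed, its rim's top is at 142.5 mm above the jar's foot. Axes are the lid's: -x to the front, z out of its top side.
- catch_groove (a point): On the lid: where the centre of the bail's cross bar lies when hooked. The catch is a steel nose at the lid's front, 16 mm wide in y: a flat seat 2.5 mm below this point (14 mm deep, from the lip back over the lid) and an upturned lip in front, 2.6 to 6.6 mm before this point, its top 4.5 mm above it. Axes are the lid's: -x to the front (over the lip), z up. Lid closed: jar frame x -56, z 154 mm.
- lever_pivot (a point): Centre of the lever's pivot axis (along jar y) on the jar's front collar: jar frame x -63, z 119 mm.
- lever_tab (a point): Centre of the finger tab at the lever's free end, 58 mm from lever_pivot: a steel plate 26 mm wide (y), 26 mm long, 4 mm thick, square to the swing. Angle of the line lever_pivot to tab, above the level outward: lever - 1.47.
- bail_bar (a point): Centre of the bail's straight cross bar (along jar y): 5 mm thick, 35 mm long, flat ends; two 3.6 mm side wires, 28 mm apart, join it 47.5 mm away to a pin across the lever, 16 mm from lever_pivot. Pinched firmly (20 N) by the bar's two ends it turns freely between the fingers; the lever follows as the bar is moved, 32 to 63 mm from lever_pivot.
- mug: White mug, 120x92x118 mm, bystander; origin at its foot.
- bowl: Small white bowl, 130 mm wide, 59 mm high, bystander; origin at its foot.
- lemon: Yellow lemon, 78x55x56 mm, bystander; origin at its underside.
- tin: Food tin, 76 mm wide, 58 mm high, bystander; origin at its foot.

How it is judged:
By the outcome, as a careful person would: the job done as asked, in the order asked, and still so for the second after the job is handed in, with the robot touching nothing.
It also fails if it takes over 67 s, if anything falls off the work surface, if the arm or the gripper's body presses on something with over 40 N, if the wrist force passes 120 N, or if a joint passes its speed limit or range.

## Robot

A 7-joint arm with a two-finger parallel gripper is mounted at the origin on the work surface; the furniture and walls round the work are solid. World frame = base frame: x ahead of the robot, y to its left, z up, the work surface at z = 0. Lengths are in m, angles in rad, forces in N, time in s.
With the tool pointing down it reaches from about 0.4 to 0.925 m from the base axis. Payload 4.1 kg.
Tool frame: the origin (TCP) lies on the centre line of the jaws, within the pads' length; the fingertips stand 19 mm ahead of it and the grasp point (between the pads) is the TCP; z points along the fingers, y is the line along which they close (so a half turn about z gives the same grasp; the last joint's range is limited). The gripper opens to 85 mm and grips with 20 to 120 N. Pads are 22 mm wide; open, the fingers measure 114 mm over their backs; the gripper's body (76 mm by 85 mm) begins 54 mm behind the grasp point. The pads swing forward as they close: fully open they stand 13 mm farther back than shut.
Start: joints at [-0.099, 0.398, 0.045, 1.537, -0.019, 1.207, -0.051], TCP at [0.65, 0, 0.25] pointing down, gripper open.
Joint ranges: [-2.82, 2.82], [-0.49, 2.23], [-1.37, 1.46], [0, 2.46], [-1.36, 4.5], [0.23, 2], [-2.94, 2.94]. Speed limits (rad/s): [2.57, 2.57, 3.14, 3.14, 3.14, 3.14, 3.14].

## Interface

Orientations are given as [roll, pitch, yaw] about the fixed x, y, z axes, in that order (R = Rz(yaw) Ry(pitch) Rx(roll)).
In Python, from cell import ctrl gives the robot as it stands.
- The arm moves only by the shell command python3 -m inch 'ROWS' [FORCE]. ROWS is JSON, a list of rows, each a list of 7 numbers: the closure in counts, from 0 (fully open) to 255 (shut), then the shift along the world's x, y, z in mm, then the turn, a rotation vector about the world's x, y, z in degrees. In form: [[jaw, x, y, z, ax, ay, az], ...]. A call has 1 to 12 rows; each row is the pose to reach, as a shift and turn from the pose commanded when the call began; what a row does not reach only later rows make up. A row lasts 1/8 s, in which the tool goes at most 62.5 mm and 10.7 degrees, less where a joint would pass 70% of its speed; a pose out of reach is approached as far as the arm can. A call with a gripper value outside its range is refused whole. The fingers move at their own pace and stop on an object; FORCE is the grip in N (left out, the last holds). Time passes only in rows, so rows that repeat a pose let the fingers close. It gives the time, the measured TCP pose, the force, the opening and the grip force at its end, in the units of the state.
- ctrl.read_state(): the state, without advancing time (a new reading comes with each control period).
- ctrl.get_image(name): name is "scene" or "side" or "wrist"; returns a dict with "img" (400x640x3 uint8, red, green, blue), "depth" (400x640 float32, m along the optical axis (not along the pixel's ray), 0 where there is no reading), "mtx" (3x3 intrinsics, pixels), "R" (3x3) and "t" (3): a world point X has camera coordinates R X + t. Camera axes: x right, y down, z forward; pixel columns grow to the right and rows downward; lengths in m; the calibration is good to about 2 mm. A picture is of the moment at which its call begins.
- ctrl.finish_job(): hands the job in; it is judged then, once.
Trained networks look in the newest picture that a camera, given by its name, has taken for a name from the list of things; names that differ only in an ending like _2 or _b are one class to them, and where a whole thing is asked for, a point or a joint stands for the part that bears it (a point fixed in the world has none). Each returns a list of dicts, best first, with "p" (0 to 1); they miss things now and then, are a little off and sometimes report something else, mostly with a low value. They report only what shows in the picture. A call takes as long as a camera call.
- ctrl.search_frame(camera, thing): "point" ([x, y, z] in m, in world coordinates, good to about 4 mm: the middle of the surface that is visible of it).
- ctrl.mark_of(camera, thing): "point" ([x, y, z] in m, in world coordinates, good to about 4 mm: a listed point, or the origin of a listed thing).
The state is a dict: "time_s": time; "joint_positions": joint angles; "qd": joint speeds; "joint_efforts": joint torques, N m; "ee_pos": TCP position; "tcp_rot": TCP orientation; "ft_force": force on the tool from outside, world axes, zero at the start; "ft_torque": the same for the moment, N m; "gripper_width": finger opening in m; "grip_force": force on a finger pad.
Only numpy, scipy, OpenCV 4.12 (cv2) and the standard library are available. Lean on these libraries where they do the work, as an engineer would, in place of code of your own. Each camera call takes 0.05 s, during which the arm holds its last target. There are 200 camera calls.

## Working session

There is one attempt and no reset: what is moved stays moved. The work goes in short steps, Python scripts to look and compute and a shell command to move; the robot and the scene stay as the last step left them, time stands still between calls to the robot, and variables do not carry over. Pictures are saved under pics/ and viewed, at most 10 in all, crops included, and the job is handed in when it is done.

```bash
ls; mkdir -p pics
cat > h.py <<'E'
from cell import ctrl
import numpy as np, cv2
def marks(cams,names):
    for c in cams:
        ctrl.get_image(c)
        for n in names:
            r=ctrl.mark_of(c,n)[:2]
            print(c,n,[(np.round(np.array(q["point"])*1000,0).tolist(),round(q["p"],2)) for q in r])
E
python3 - <<'E'
from h import *
ims=[]
for c in("scene","side"):
    im=ctrl.get_image(c)["img"]; cv2.imwrite(f"pics/a_{c}.png",im[:,:,::-1])
marks(("scene","side","wrist"),["jar","lid_hinge","lid_front_edge","catch_groove","lever_pivot","lever_tab","bail_bar","mug","bowl","lemon","tin"])
s=ctrl.read_state();print(s["time_s"],s["ee_pos"],s["tcp_rot"])
E
```

```text
pics
scene jar [([568.0, 67.0, 0.0], 0.79), ([509.0, 43.0, 121.0], 0.25)]
scene lid_hinge [([613.0, 90.0, 133.0], 0.98)]
scene lid_front_edge [([572.0, 70.0, 230.0], 0.79)]
scene catch_groove [([573.0, 75.0, 242.0], 0.78), ([567.0, 70.0, -0.0], 0.22)]
scene lever_pivot [([509.0, 44.0, 120.0], 0.6)]
scene lever_tab [([454.0, 18.0, 99.0], 0.62)]
scene bail_bar [([450.0, 23.0, 122.0], 0.43)]
scene mug [([469.0, 316.0, 1.0], 0.65), ([572.0, 73.0, 230.0], 0.15)]
scene bowl [([534.0, -362.0, 3.0], 0.7)]
scene lemon []
scene tin [([682.0, 244.0, -1.0], 0.75)]
side jar [([562.0, 67.0, 1.0], 0.97)]
side lid_hinge [([615.0, 95.0, 139.0], 0.63)]
side lid_front_edge [([575.0, 73.0, 233.0], 0.72)]
side catch_groove [([581.0, 76.0, 241.0], 0.78), ([615.0, 91.0, 135.0], 0.36)]
side lever_pivot [([508.0, 40.0, 118.0], 0.75)]
side lever_tab [([453.0, 27.0, 98.0], 0.63)]
side bail_bar [([451.0, 21.0, 120.0], 0.63)]
side mug []
side bowl [([532.0, -366.0, 3.0], 0.68)]
side lemon [([796.0, 55.0, 2.0], 0.72), ([531.0, -363.0, -0.0], 0.18)]
side tin [([684.0, 245.0, 4.0], 0.61)]
wrist jar [([616.0, 88.0, 138.0], 0.45), ([572.0, 74.0, 232.0], 0.39)]
wrist lid_hinge [([618.0, 88.0, 138.0], 0.62)]
wrist lid_front_edge [([570.0, 73.0, 231.0], 0.61)]
wrist catch_groove [([577.0, 75.0, 246.0], 0.8)]
wrist lever_pivot [([510.0, 45.0, 123.0], 0.64)]
wrist lever_tab [([451.0, 27.0, 100.0], 0.88), ([451.0, 18.0, 122.0], 0.67)]
wrist bail_bar [([452.0, 21.0, 120.0], 0.81)]
wrist mug [([571.0, 74.0, 233.0], 0.28)]
wrist bowl []
wrist lemon [([795.0, 53.0, -2.0], 0.71)]
wrist tin []
1.9 [6.50038396e-01 3.62084578e-05 2.50373553e-01] [3.14141941e+00 1.78013311e-05 1.57089502e+00]
```

View pics/a_scene.png

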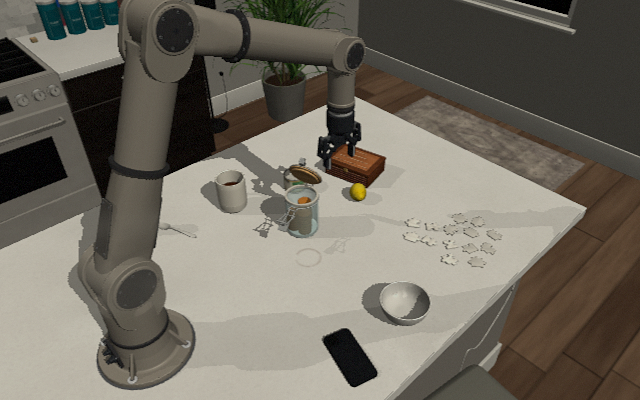

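View pics/a_side.png

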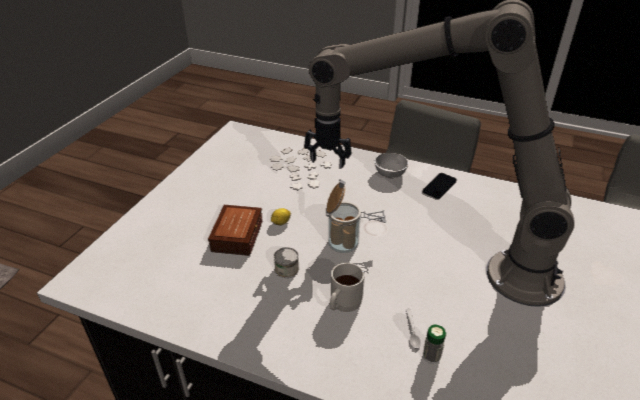

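The open jar is at about (565, 68) mm with a yaw of about 24°, and the lid is about 60° open with the clasp folded out towards the robot. In the scene view it is at pixel (303, 205), and in the side view at (344, 228). First I'll turn the tool to the jar's axes and go behind the lid.

```bash
cat >> h.py <<'E'
O=np.array([565.4,68.4]); yaw=np.radians(24.3); c,s_=np.cos(yaw),np.sin(yaw)
def j2w(p): return np.array([O[0]+c*p[0]-s_*p[1],O[1]+s_*p[0]+c*p[1],p[2]])
def w2j(p): d=np.array(p[:2])-O; return np.round([c*d[0]+s_*d[1],-s_*d[0]+c*d[1],p[2]],1)
def deltas(pts):
    e=ctrl.read_state()["ee_pos"]*1000
    for p in pts: print(p,np.round(j2w(p)-e,0).tolist())
E
python3 - <<'E'
from h import *
deltas([(49,0,250),(49,0,224)])
E
python3 -m inch '[[255,0,0,0,0,0,-10],[255,0,0,0,0,0,-20],[255,0,0,0,0,0,-30],[255,0,0,0,0,0,-40],[255,-10,20,0,0,0,-50],[255,-20,40,0,0,0,-60],[255,-30,65,0,0,0,-66],[255,-40,88,0,0,0,-66],[255,-40,88,-13,0,0,-66],[255,-40,88,-26,0,0,-66],[255,-40,88,-26,0,0,-66]]' 20
```

```text
(49, 0, 250) [-40.0, 89.0, -0.0]
(49, 0, 224) [-40.0, 89.0, -26.0]
time_s: 3.28
ee_pos: [0.6093, 0.0861, 0.2223]
tcp_rot: [3.141, 0.004, 0.417]
ft_force: [0.4, -0.7, 0.3]
gripper_width: -0.0001
grip_force: 0.0
```

Run:
```python
from h import *
im=ctrl.get_image("wrist")["img"]; cv2.imwrite("pics/b.png",im[:,:,::-1])
marks(("wrist","side","scene"),["lid_hinge","lid_front_edge","catch_groove","lever_pivot","bail_bar"])
s=ctrl.read_state();print(s["time_s"],w2j(s["ee_pos"]*1000),s["ft_force"])
B=[];
for th in (60,50,40,30,20,10,4,0):
    t=np.radians(th); f=75*np.cos(t)-5.5*np.sin(t); u=75*np.sin(t)+5.5*np.cos(t)
    B.append((round(56-f+11),0,round(137+u+19)))
deltas(B)
```

```text
wrist lid_hinge [([616.0, 88.0, 136.0], 0.96), ([564.0, 69.0, 3.0], 0.47)]
wrist lid_front_edge []
wrist catch_groove []
wrist lever_pivot []
wrist bail_bar []
side lid_hinge [([612.0, 90.0, 137.0], 0.82), ([562.0, 68.0, -0.0], 0.56)]
side lid_front_edge []
side catch_groove [([583.0, 75.0, 238.0], 0.59)]
side lever_pivot [([504.0, 43.0, 117.0], 0.82)]
side bail_bar [([532.0, -368.0, 2.0], 0.68), ([454.0, 25.0, 118.0], 0.44)]
scene lid_hinge [([616.0, 89.0, 134.0], 0.87)]
scene lid_front_edge [([571.0, 71.0, 231.0], 0.6)]
scene catch_groove [([578.0, 76.0, 242.0], 0.63)]
scene lever_pivot []
scene bail_bar [([447.0, 23.0, 122.0], 0.43)]
4.225 [ 48.7  -0.5 224.3] [ 0.20759137  0.65662825 -0.228351  ]
(34, 0, 224) [-14.0, -6.0, -0.0]
(23, 0, 217) [-24.0, -10.0, -7.0]
(13, 0, 208) [-33.0, -14.0, -16.0]
(5, 0, 198) [-40.0, -18.0, -26.0]
(-2, 0, 187) [-46.0, -20.0, -37.0]
(-6, 0, 174) [-50.0, -22.0, -50.0]
(-7, 0, 167) [-51.0, -23.0, -57.0]
(-8, 0, 162) [-52.0, -23.0, -62.0]
```

View pics/b.png

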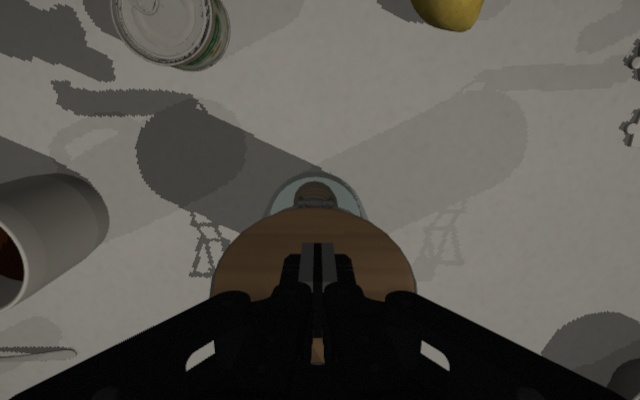

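The wrist view shows the closed fingers centred behind the lid, with the lid disc at pixel (313, 270). Now I'll lower the lid slowly.

```bash
python3 -m inch '[[255,-7,-3,0,0,0,0],[255,-14,-6,0,0,0,0],[255,-19,-8,-3,0,0,0],[255,-24,-10,-7,0,0,0],[255,-29,-12,-11,0,0,0],[255,-33,-14,-16,0,0,0],[255,-37,-16,-21,0,0,0],[255,-40,-18,-26,0,0,0],[255,-43,-19,-31,0,0,0],[255,-46,-20,-37,0,0,0],[255,-48,-21,-42,0,0,0],[255,-48,-21,-42,0,0,0]]'
python3 -m inch '[[255,-1,0,-3,0,0,0],[255,-2,-1,-6,0,0,0],[255,-2,-1,-8,0,0,0],[255,-3,-1,-10,0,0,0],[255,-3,-1,-12,0,0,0],[255,-3,-1,-12,0,0,0]]'
python3 - <<'E'
from h import *
marks(("side","scene"),["lid_front_edge","catch_groove","lever_pivot"])
E
```

```text
time_s: 5.72
ee_pos: [0.5615, 0.0669, 0.1817]
tcp_rot: [-3.141, 0.001, 0.419]
ft_force: [0.2, 0.1, 0.3]
gripper_width: 0.0
grip_force: 0.0
time_s: 6.48
ee_pos: [0.5589, 0.066, 0.1701]
tcp_rot: [3.142, 0.0, 0.419]
ft_force: [-0.6, 0.0, 0.2]
gripper_width: -0.0
grip_force: 0.0
side lid_front_edge [([522.0, 48.0, 156.0], 0.79)]
side catch_groove [([516.0, 49.0, 165.0], 0.89)]
side lever_pivot [([507.0, 40.0, 116.0], 0.63), ([683.0, 243.0, 6.0], 0.28)]
scene lid_front_edge [([519.0, 49.0, 153.0], 0.66)]
scene catch_groove [([512.0, 46.0, 165.0], 0.65), ([534.0, -367.0, 1.0], 0.27)]
scene lever_pivot [([507.0, 47.0, 123.0], 0.57)]
```

```bash
python3 -m inch '[[255,0,0,-2,0,0,0],[255,0,0,-4,0,0,0],[255,0,0,-5,0,0,0],[255,0,0,-6,0,0,0],[255,0,0,-6,0,0,0]]'
python3 -m inch '[[255,0,0,-1,0,0,0],[255,0,0,-1,0,0,0]]'
python3 - <<'E'
from h import *
marks(("side","scene"),["lid_front_edge","catch_groove"])
E
```

```text
time_s: 7.5
ee_pos: [0.5591, 0.0661, 0.1642]
tcp_rot: [3.141, -0.0, 0.419]
ft_force: [-0.3, -0.2, -0.6]
gripper_width: -0.0001
grip_force: 0.0
time_s: 7.75
ee_pos: [0.5591, 0.0661, 0.1633]
tcp_rot: [3.141, -0.0, 0.419]
ft_force: [0.1, 0.9, -0.7]
gripper_width: -0.0001
grip_force: 0.0
side lid_front_edge [([521.0, 49.0, 146.0], 0.95), ([453.0, 26.0, 96.0], 0.68)]
side catch_groove [([517.0, 48.0, 154.0], 0.73), ([617.0, 94.0, 137.0], 0.43)]
scene lid_front_edge [([518.0, 50.0, 145.0], 0.78), ([470.0, 314.0, -1.0], 0.65)]
scene catch_groove [([506.0, 49.0, 158.0], 0.67)]
```

```bash
python3 -m inch '[[255,0,0,-1,0,0,0],[255,0,0,-1,0,0,0]]'
python3 -m inch '[[255,0,0,-1,0,0,0],[255,0,0,-1,0,0,0]]'
python3 - <<'E'
from h import *
marks(("side","scene"),["lid_front_edge","catch_groove"])
E
```

```text
time_s: 8.3
ee_pos: [0.559, 0.066, 0.1623]
tcp_rot: [3.142, 0.0, 0.419]
ft_force: [0.9, -0.7, 0.2]
gripper_width: 0.0004
grip_force: 0.0
time_s: 8.55
ee_pos: [0.559, 0.066, 0.1615]
tcp_rot: [3.142, -0.0, 0.419]
ft_force: [-1.4, -0.3, 2.6]
gripper_width: 0.0001
grip_force: 1.1
side lid_front_edge [([516.0, 48.0, 142.0], 0.96)]
side catch_groove [([517.0, 47.0, 149.0], 0.78)]
scene lid_front_edge [([517.0, 48.0, 140.0], 0.57)]
scene catch_groove [([510.0, 47.0, 152.0], 0.94), ([448.0, 22.0, 123.0], 0.53)]
```

```bash
python3 -m inch '[[255,0,0,-1,0,0,0],[255,0,0,-1,0,0,0]]'
python3 - <<'E'
from h import *
print(w2j([450,22,121]),w2j([453,24,99]),w2j([508,43,119]),w2j([510,47,152]))
b=w2j([450,22,121]); deltas([(-60,0,205),(b[0],0,205),(b[0],0,160),(b[0],0,128)])
E
```

```text
time_s: 9.1
ee_pos: [0.5591, 0.066, 0.1614]
tcp_rot: [-3.141, -0.0, 0.419]
ft_force: [-3.4, -0.5, 8.6]
gripper_width: -0.0
grip_force: 4.3
[-124.3    5.2  121. ] [-120.7    5.8   99. ] [-62.8   0.5 119. ] [-59.3   3.3 152. ]
(-60, 0, 205) [-48.0, -22.0, 44.0]
(np.float64(-124.3), 0, 205) [-107.0, -49.0, 44.0]
(np.float64(-124.3), 0, 160) [-107.0, -49.0, -1.0]
(np.float64(-124.3), 0, 128) [-107.0, -49.0, -33.0]
```

```bash
sed -i 's/^O=.*/O=np.array([564.0,68.0]); yaw=np.radians(22.8); c,s_=np.cos(yaw),np.sin(yaw)/' h.py
python3 -m inch '[[255,0,0,15,0,0,0],[255,0,0,45,0,0,0],[200,-30,-12,45,0,0,0],[150,-70,-30,45,0,0,0],[90,-109,-46,45,0,0,-1],[90,-109,-46,45,0,0,-1]]'
python3 - <<'E'
from h import *
d=ctrl.get_image("wrist"); cv2.imwrite("pics/c.png",d["img"][:,:,::-1])
marks(("wrist","side","scene"),["lid_front_edge","catch_groove","lever_pivot","bail_bar","lever_tab","lid_hinge"])
s=ctrl.read_state();print(s["time_s"],s["ee_pos"],w2j(s["ee_pos"]*1000),s["tcp_rot"])
E
```

```text
time_s: 9.85
ee_pos: [0.4476, 0.0187, 0.2055]
tcp_rot: [-3.141, 0.001, 0.399]
ft_force: [0.4, 0.1, -0.4]
gripper_width: 0.0556
grip_force: 0.0
wrist lid_front_edge [([517.0, 54.0, 143.0], 0.79)]
wrist catch_groove [([507.0, 44.0, 156.0], 0.71)]
wrist lever_pivot [([508.0, 44.0, 122.0], 0.74), ([451.0, 22.0, 121.0], 0.42)]
wrist bail_bar [([452.0, 19.0, 120.0], 0.86)]
wrist lever_tab [([450.0, 26.0, 96.0], 0.9)]
wrist lid_hinge []
side lid_front_edge [([520.0, 48.0, 144.0], 0.71), ([452.0, 27.0, 102.0], 0.52)]
side catch_groove [([514.0, 47.0, 150.0], 0.92)]
side lever_pivot [([504.0, 39.0, 118.0], 0.88)]
side bail_bar [([454.0, 23.0, 120.0], 0.38)]
side lever_tab [([454.0, 25.0, 99.0], 0.57)]
side lid_hinge [([615.0, 94.0, 140.0], 0.7)]
scene lid_front_edge [([515.0, 50.0, 140.0], 0.77)]
scene catch_groove [([511.0, 47.0, 155.0], 0.92)]
scene lever_pivot [([507.0, 46.0, 123.0], 0.83)]
scene bail_bar [([450.0, 22.0, 125.0], 0.45)]
scene lever_tab [([454.0, 20.0, 100.0], 0.48)]
scene lid_hinge [([618.0, 89.0, 134.0], 0.63)]
10.95 [0.45002619 0.0200228  0.20535063] [-1.237e+02 -1.000e-01  2.054e+02] [ 3.14148130e+00 -1.56035830e-05  4.01482832e-01]
```

View pics/c.png

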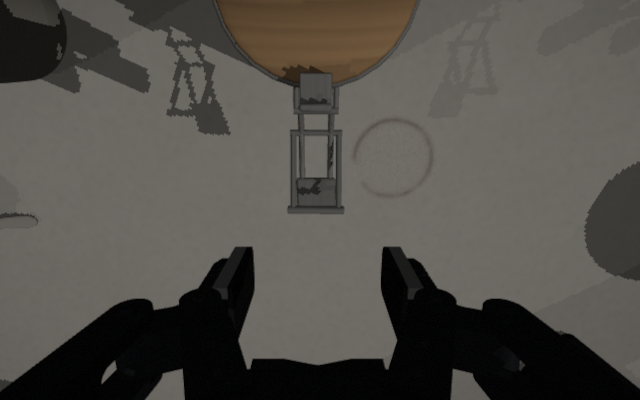

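The wrist view shows the bar horizontal at row 210, cols 288–344 (centre col 316). It is aligned with the jaws, and the lid is down behind it. I'll measure the bar, tab and catch from the depth image.

Run:
```python
from h import *
d=ctrl.get_image("wrist"); K=d["mtx"];R=d["R"];t=d["t"]
def bp(u,v):
    z=d["depth"][v,u]; x=np.linalg.inv(K)@[u,v,1]*z; return np.round((R.T@(x-t))*1000,1)
for n,u,v in(("bar",300,210),("bar",316,210),("bar",332,210),("tab",312,198),("catchlip",316,102),("catchlip",316,108),("catch",316,80),("barL",292,211),("barR",340,211),("lid",316,40)):
    p=bp(u,v);print(n,p,w2j(p))
b=w2j([451,21.5,121]);print(b); deltas([(b[0],0,160),(b[0],0,127)])
```

```text
bar [449.9  30.2 122.3] [-119.8    9.4  122.3]
bar [453.5  21.  121.5] [-120.1   -0.5  121.5]
bar [457.3  11.8 121.2] [-120.1  -10.5  121.2]
tab [454.7  24.5 102.6] [-117.6    2.3  102.6]
catchlip [513.   46.  151.3] [-55.5  -0.5 151.3]
catchlip [510.3  44.9 151.4] [-58.5  -0.5 151.4]
catch [522.3  50.  151.6] [-45.4  -0.4 151.6]
barL [447.3  34.5 122.1] [-120.6   14.3  122.1]
barR [458.8   7.2 122. ] [-120.5  -15.3  122. ]
lid [539.4  57.3 145.1] [-26.8  -0.3 145.1]
[-122.2    0.9  121. ]
(np.float64(-122.2), 0, 160) [1.0, 1.0, -45.0]
(np.float64(-122.2), 0, 127) [1.0, 1.0, -78.0]
```

```bash
python3 -m inch '[[90,2,1,-20,0,0,0],[90,2,1,-40,0,0,0],[90,2,1,-60,0,0,0],[90,2,1,-78,0,0,0],[90,2,1,-78,0,0,0],[160,2,1,-78,0,0,0],[200,2,1,-78,0,0,0],[200,2,1,-78,0,0,0],[200,2,1,-78,0,0,0],[200,2,1,-78,0,0,0]]' 25
python3 - <<'E'
from h import *
d=ctrl.get_image("wrist"); cv2.imwrite("pics/d.png",d["img"][100:400,120:520,::-1])
s=ctrl.read_state();e=w2j(s["ee_pos"]*1000);print(s["time_s"],e,s["gripper_width"],s["grip_force"],s["ft_force"])
E
```

```text
time_s: 12.25
ee_pos: [0.4523, 0.0211, 0.1276]
tcp_rot: [3.141, -0.001, 0.401]
ft_force: [-0.3, 0.3, -0.0]
gripper_width: 0.0323
grip_force: 24.8
12.3 [-1.211e+02  1.000e-01  1.275e+02] 0.03234427832347925 24.789089262485504 [ 0.54824199  0.61995665 -0.0647539 ]
```

View pics/d.png

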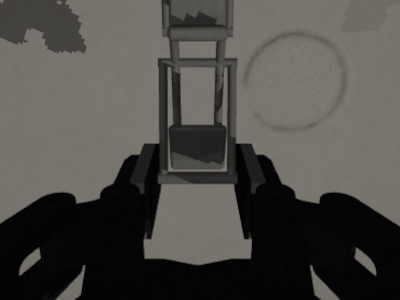

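```bash
python3 -m inch '[[200,1,1,8,0,0,0],[200,4,2,18,0,0,0],[200,9,4,26,0,0,0],[200,15,6,34,0,0,0],[200,21,9,40,0,0,0],[200,29,12,44,0,0,0],[200,37,16,47,0,0,0],[200,45,19,49,0,0,0],[200,45,19,49,0,0,0]]' 25
python3 - <<'E'
from h import *
d=ctrl.get_image("side"); cv2.imwrite("pics/e.png",cv2.resize(d["img"][160:260,290:450,::-1],(800,500)))
s=ctrl.read_state();e=w2j(s["ee_pos"]*1000);print(s["time_s"],e,s["gripper_width"],s["grip_force"],s["ft_force"])
marks(("side","scene","wrist"),["bail_bar","catch_groove","lever_tab","jar"])
E
```

```text
time_s: 13.42
ee_pos: [0.4978, 0.0405, 0.1764]
tcp_rot: [3.141, -0.0, 0.402]
ft_force: [-1.5, -0.1, 0.9]
gripper_width: 0.0326
grip_force: 25.1
13.475 [-72.2   0.2 176.4] 0.03216129680415933 25.09040504693985 [-1.93527598 -0.01495819 -0.26615237]
side bail_bar []
side catch_groove [([515.0, 49.0, 148.0], 0.58)]
side lever_tab [([456.0, 22.0, 137.0], 0.57)]
side jar [([564.0, 66.0, 1.0], 0.66)]
scene bail_bar []
scene catch_groove [([508.0, 44.0, 155.0], 0.83), ([452.0, 19.0, 142.0], 0.59)]
scene lever_tab [([455.0, 18.0, 140.0], 0.43)]
scene jar [([567.0, 67.0, 1.0], 0.97)]
wrist bail_bar [([497.0, 38.0, 163.0], 0.68)]
wrist catch_groove [([510.0, 44.0, 155.0], 0.56)]
wrist lever_tab [([452.0, 29.0, 138.0], 0.7)]
wrist jar [([564.0, 65.0, 6.0], 0.78)]
```

View pics/e.png

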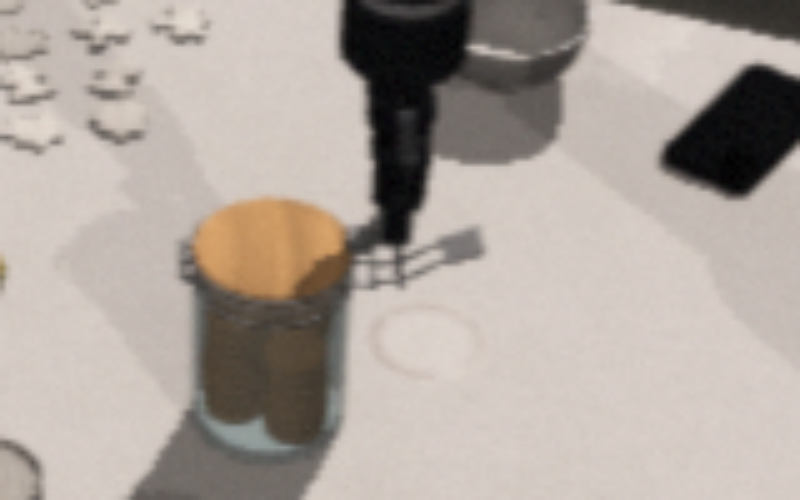

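```bash
python3 -m inch '[[200,4,2,0,0,0,0],[200,8,3,0,0,0,0],[200,12,5,0,0,0,0],[200,16,7,0,0,0,0],[200,16,7,0,0,0,0],[200,16,7,-3,0,0,0],[200,16,7,-6,0,0,0],[200,16,7,-8,0,0,0],[200,16,7,-8,0,0,0]]' 25
python3 - <<'E'
from h import *
s=ctrl.read_state();e=w2j(s["ee_pos"]*1000);print(s["time_s"],e,s["gripper_width"],s["grip_force"],s["ft_force"])
marks(("side","scene","wrist"),["bail_bar","catch_groove","lever_tab"])
E
```

```text
time_s: 15.35
ee_pos: [0.5135, 0.0471, 0.1687]
tcp_rot: [3.141, -0.001, 0.402]
ft_force: [-0.0, -1.1, 2.4]
gripper_width: 0.032
grip_force: 25.2
15.35 [-54.7   0.3 168.7] 0.03202210618977978 25.169213712215424 [-9.81524021e-04 -1.05532634e+00  2.44044859e+00]
side bail_bar []
side catch_groove [([518.0, 49.0, 149.0], 0.86)]
side lever_tab [([452.0, 22.0, 124.0], 0.63)]
scene bail_bar [([506.0, 47.0, 163.0], 0.38)]
scene catch_groove [([510.0, 46.0, 154.0], 0.81), ([683.0, 244.0, -4.0], 0.46)]
scene lever_tab [([452.0, 19.0, 129.0], 0.6)]
wrist bail_bar [([513.0, 44.0, 161.0], 0.72)]
wrist catch_groove [([511.0, 50.0, 153.0], 0.58)]
wrist lever_tab [([453.0, 23.0, 131.0], 0.98), ([516.0, 51.0, 142.0], 0.24)]
```

```bash
python3 -m inch '[[200,0,0,-1,0,0,0],[200,0,0,-2,0,0,0],[200,0,0,-3,0,0,0],[200,0,0,-3,0,0,0]]'
python3 -m inch '[[200,0,0,-1,0,0,0],[200,0,0,-2,0,0,0],[200,0,0,-2,0,0,0]]'
python3 - <<'E'
from h import *
marks(("side","scene","wrist"),["bail_bar","lever_tab"])
E
```

```text
time_s: 16.45
ee_pos: [0.5143, 0.0475, 0.1667]
tcp_rot: [3.141, -0.003, 0.402]
ft_force: [-0.0, -0.1, 9.3]
gripper_width: 0.0323
grip_force: 25.6
time_s: 16.82
ee_pos: [0.5145, 0.0475, 0.1659]
tcp_rot: [-3.142, -0.003, 0.401]
ft_force: [-1.9, 0.3, 17.6]
gripper_width: 0.0324
grip_force: 25.8
side bail_bar [([518.0, 47.0, 141.0], 0.58)]
side lever_tab [([452.0, 24.0, 122.0], 0.59), ([522.0, 49.0, 141.0], 0.44)]
scene bail_bar [([509.0, 44.0, 160.0], 0.41)]
scene lever_tab []
wrist bail_bar [([512.0, 45.0, 159.0], 0.91)]
wrist lever_tab [([451.0, 26.0, 125.0], 0.82)]
```

```bash
python3 -m inch '[[200,0,0,2,0,0,0],[200,0,0,2,0,0,0]]'
python3 - <<'E'
from h import *
d=ctrl.get_image("wrist"); a=cv2.resize(d["img"][100:400,200:440,::-1],(480,600))
d2=ctrl.get_image("side"); b=cv2.resize(d2["img"][190:260,320:394,::-1],(317,300),interpolation=cv2.INTER_CUBIC)
d3=ctrl.get_image("scene"); e=cv2.resize(d3["img"][155:225,265:339,::-1],(317,300),interpolation=cv2.INTER_CUBIC)
cv2.imwrite("pics/f.png",np.hstack([a,np.vstack([b,e])]))
K=d["mtx"];R=d["R"];t=d["t"]
for p in [(-56,0,154),(-55,0,157),(-60,0,158.5),(-60,8,158.5),(-60,-8,158.5),(-56,17.5,154),(-56,-17.5,154)]:
    q=K@(R@(j2w(p)/1000)+t); print(p,(q[:2]/q[2]).round(), ((q[:2]/q[2]-[200,100])*2).round())
s=ctrl.read_state();print(s["ee_pos"],s["ft_force"],s["ft_torque"])
E
```

```text
time_s: 17.52
ee_pos: [0.5142, 0.0475, 0.1667]
tcp_rot: [3.141, -0.003, 0.402]
ft_force: [-0.0, 0.2, 9.1]
gripper_width: 0.0323
grip_force: 25.6
(-56, 0, 154) [315. 273.] [231. 345.]
(-55, 0, 157) [315. 274.] [230. 348.]
(-60, 0, 158.5) [315. 286.] [230. 373.]
(-60, 8, 158.5) [296. 286.] [192. 373.]
(-60, -8, 158.5) [334. 286.] [269. 373.]
(-56, 17.5, 154) [274. 273.] [149. 345.]
(-56, -17.5, 154) [356. 273.] [312. 346.]
[0.51424552 0.04749207 0.16673065] [-0.20536264  0.43798466  9.86626373] [0.13074046 0.1630542  0.07829989]
```

View pics/f.png

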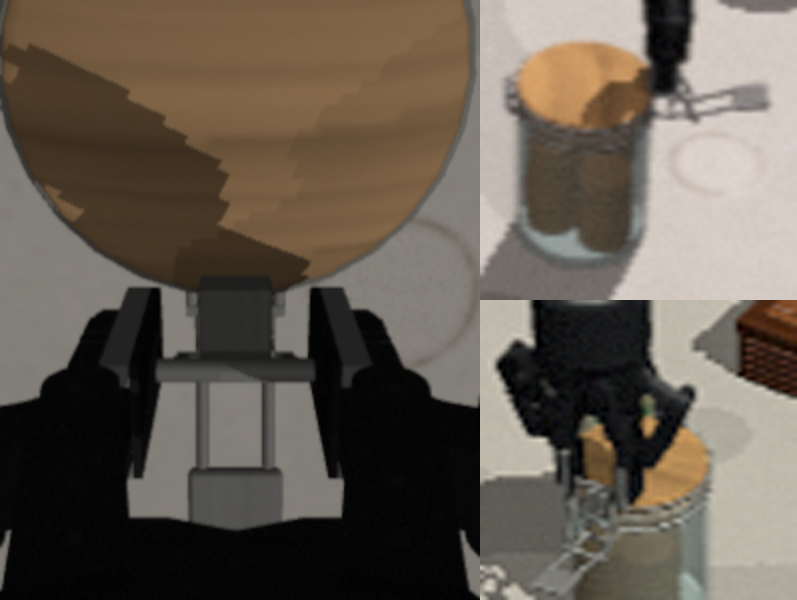

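The picture shows the bar at crop row 370 (image row 285), right on top of the lip, because the bar sits about 5 mm in front of the TCP. I'll lift it, go further in and lower again.

```bash
python3 -m inch '[[200,0,0,4,0,0,0],[200,0,0,9,0,0,0],[200,3,1,9,0,0,0],[200,6,3,9,0,0,0],[200,6,3,9,0,0,0]]'
python3 - <<'E'
from h import *
d=ctrl.get_image("wrist"); K=d["mtx"];R=d["R"];t=d["t"]; cv2.imwrite("pics/g.png",cv2.resize(d["img"][200:320,240:400,::-1],(640,480)))
for p in [(-54,0,168),(-56,0,168),(-58,0,168),(-60.6,0,158.5)]:
    q=K@(R@(j2w(p)/1000)+t); v=q[:2]/q[2]; print(p,v.round(1),((v-[240,200])*4).round())
s=ctrl.read_state();print(s["time_s"],w2j(s["ee_pos"]*1000),s["ft_force"])
for v in range(250,300,3):
    z=d["depth"][v,315]; x=np.linalg.inv(K)@[315,v,1]*z; print(v,w2j((R.T@(x-t))*1000))
E
```

```text
time_s: 18.3
ee_pos: [0.5193, 0.0499, 0.1742]
tcp_rot: [3.141, 0.0, 0.401]
ft_force: [-1.2, -3.6, -1.4]
gripper_width: 0.0323
grip_force: 25.3
(-54, 0, 168) [315.8 288. ] [303. 352.]
(-56, 0, 168) [315.8 292.3] [303. 369.]
(-58, 0, 168) [315.8 296.5] [303. 386.]
(-60.6, 0, 158.5) [315.8 290.2] [303. 361.]
18.35 [-48.2   0.6 174.3] [-1.0795771  -1.68767272 -2.43975842]
250 [-44.6   0.4 150.8]
253 [-46.5   0.4 150. ]
256 [-47.9   0.4 150.1]
259 [-49.1   0.4 150.7]
262 [-50.6   0.4 150.8]
265 [-52.    0.4 151. ]
268 [-53.3   0.4 151.4]
271 [-55.1   0.4 150.8]
274 [-57.    0.4 150.2]
277 [-58.    0.4 151.1]
280 [-50.8   0.3 167.1]
283 [-51.5   0.3 168.4]
286 [-52.4   0.3 169.3]
289 [-53.9   0.3 169. ]
292 [-62.1   0.4 157.4]
295 [-158.7    1.2   -1. ]
298 [-161.9    1.2   -0.8]
```

View pics/g.png

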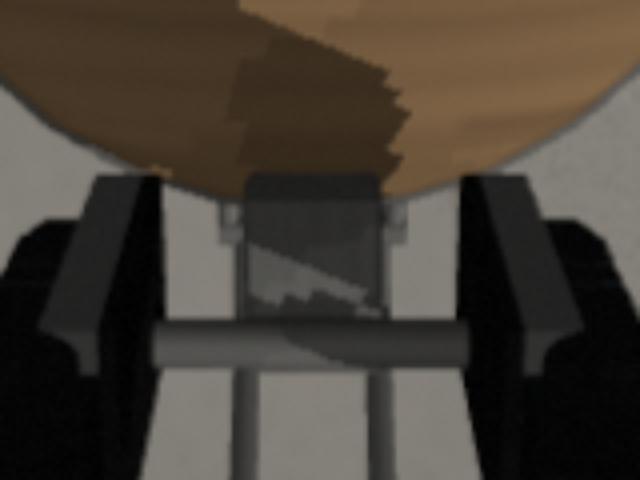

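The bar is now above the seat and behind the lip: bar at x −52.5, z 167 and lip at −62 in the jar frame. Lowering.

```bash
python3 -m inch '[[200,-1,0,-3,0,0,0],[200,-1,0,-6,0,0,0],[200,-1,0,-9,0,0,0],[200,-1,0,-10,0,0,0],[200,-1,0,-10,0,0,0]]'
python3 -m inch '[[200,0,0,-1,0,0,0],[200,0,0,-2,0,0,0],[200,0,0,-2,0,0,0]]'
python3 - <<'E'
from h import *
d=ctrl.get_image("wrist"); K=d["mtx"];R=d["R"];t=d["t"]
s=ctrl.read_state();print(s["time_s"],w2j(s["ee_pos"]*1000),s["ft_force"])
for v in range(246,300,3):
    z=d["depth"][v,315]; x=np.linalg.inv(K)@[315,v,1]*z; print(v,w2j((R.T@(x-t))*1000))
marks(("wrist",),["lever_tab","bail_bar"])
E
```

```text
time_s: 18.98
ee_pos: [0.5178, 0.0494, 0.164]
tcp_rot: [3.141, 0.001, 0.401]
ft_force: [0.1, -2.8, 1.0]
gripper_width: 0.0321
grip_force: 25.4
time_s: 19.35
ee_pos: [0.5179, 0.0496, 0.1622]
tcp_rot: [3.141, 0.001, 0.401]
ft_force: [0.7, -4.4, 0.5]
gripper_width: 0.0323
grip_force: 25.4
19.4 [-49.6   0.9 162.2] [ 0.21942217 -3.76645232  1.95802835]
246 [-42.3   0.7 142.9]
249 [-44.2   0.7 142. ]
252 [-44.4   0.7 144.5]
255 [-44.5   0.7 147.6]
258 [-44.7   0.7 150.1]
261 [-45.9   0.7 150.4]
264 [-47.1   0.6 150.8]
267 [-48.2   0.6 151.4]
270 [-49.6   0.6 151.4]
273 [-51.1   0.6 151.2]
276 [-52.3   0.6 151.5]
279 [-52.4   0.6 153.9]
282 [-52.2   0.6 156.9]
285 [-53.6   0.6 156.7]
288 [-54.9   0.6 156.9]
291 [-56.9   0.6 155.9]
294 [-58.5   0.6 155.5]
297 [-59.2   0.6 156.7]
wrist lever_tab [([451.0, 27.0, 114.0], 0.63)]
wrist bail_bar [([513.0, 48.0, 157.0], 0.58)]
```

The bar is seated behind the lip (top at z 157, x −54.5). Releasing and backing up.

```bash
python3 -m inch '[[185,0,0,0,0,0,0],[150,0,0,0,0,0,0],[110,0,0,0,0,0,0],[100,0,0,0,0,0,0],[100,0,0,20,0,0,0],[100,0,0,50,0,0,0],[150,-30,-12,65,0,0,0],[255,-65,-27,65,4,-9,0],[255,-95,-40,65,8,-18,0],[255,-95,-40,65,12,-28,0],[255,-95,-40,65,15,-37,0],[255,-95,-40,65,15,-37,0]]'
python3 - <<'E'
from h import *
s=ctrl.read_state();e=s["ee_pos"]*1000;print(s["time_s"],w2j(e),s["tcp_rot"],s["joint_positions"].round(2))
d=ctrl.get_image("wrist"); cv2.imwrite("pics/i.png",d["img"][:,:,::-1])
marks(("wrist","side","scene"),["lever_tab","bail_bar","catch_groove","jar"])
from scipy.spatial.transform import Rotation as Ro
z=Ro.from_euler("xyz",s["tcp_rot"]).as_matrix()[:,2]; print("axis",z)
al=np.arcsin(np.hypot(z[0],z[1])); 
ax=np.array([-np.sin(al),-np.cos(al)]); ee=np.array([-np.cos(al),np.sin(al)])  # (out,up)
for L in (1.6,1.4,1.25,1.1,.95,.8,.65,.5,.4,.3,.2,.1):
    t=L-1.47; u=np.array([np.cos(t),np.sin(t)]); n=np.array([-u[1],u[0]]); T=58*u
    k=min((1,-1),key=lambda k:(k*11*ee)@n)
    P=T+2*n-k*11*ee; C=P-19*ax
    p=(-63-C[0],0,119+C[1]); print(L,np.round(p,0),(j2w(p)-e).round().tolist())
E
```

```text
time_s: 21.05
ee_pos: [0.4166, 0.0169, 0.234]
tcp_rot: [-3.124, -0.603, 0.411]
ft_force: [0.4, -0.2, 0.8]
gripper_width: 0.0003
grip_force: 0.0
21.05 [-155.7   10.   234. ] [-3.12378018 -0.60261449  0.4107191 ] [ 0.07 -0.27  0.    2.43 -0.59  0.52 -0.64]
wrist lever_tab []
wrist bail_bar [([514.0, 50.0, 152.0], 0.55)]
wrist catch_groove [([794.0, 53.0, -2.0], 0.72), ([509.0, 48.0, 155.0], 0.64)]
wrist jar [([568.0, 67.0, 4.0], 0.76)]
side lever_tab [([532.0, -366.0, 1.0], 0.61), ([450.0, 24.0, 113.0], 0.44)]
side bail_bar [([514.0, 50.0, 155.0], 0.35)]
side catch_groove [([516.0, 48.0, 151.0], 0.93)]
side jar [([561.0, 67.0, 0.0], 0.71), ([616.0, 92.0, 137.0], 0.67)]
scene lever_tab []
scene bail_bar [([510.0, 52.0, 156.0], 0.42)]
scene catch_groove [([513.0, 45.0, 155.0], 0.82)]
scene jar [([569.0, 68.0, -1.0], 0.85)]
axis [ 0.51246596  0.24259919 -0.82372585]
1.6 [-122.    0.  150.] [35.0, 4.0, -84.0]
1.4 [-123.    0.  139.] [34.0, 4.0, -95.0]
1.25 [-122.    0.  130.] [35.0, 4.0, -104.0]
1.1 [-120.    0.  122.] [37.0, 5.0, -112.0]
0.95 [-116.    0.  114.] [40.0, 6.0, -120.0]
0.8 [-130.    0.   94.] [28.0, 1.0, -140.0]
0.65 [-124.    0.   87.] [33.0, 3.0, -147.0]
0.5 [-117.    0.   82.] [39.0, 6.0, -152.0]
0.4 [-112.    0.   78.] [44.0, 8.0, -156.0]
0.3 [-107.    0.   76.] [48.0, 10.0, -158.0]
0.2 [-102.    0.   74.] [53.0, 12.0, -160.0]
0.1 [-96.   0.  72.] [59.0, 14.0, -162.0]
```

View pics/i.png

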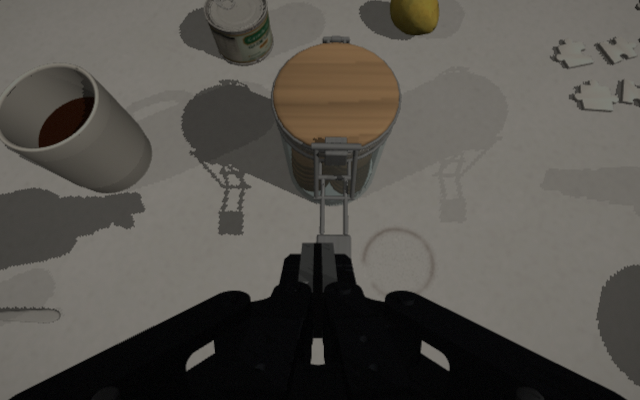

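The wrist view shows the bar lying behind the catch lip (pixel row 145, cols 315–357), with the lever sticking out to the tab at (333, 245). The arm is folded near joint 4's limit, so I'll reduce the tilt to about 28°.

```bash
python3 -m inch '[[255,10,4,0,-2,5,0],[255,28,11,-15,-5,11,0],[255,28,11,-40,-5,11,0],[255,28,11,-50,-5,11,0],[255,28,11,-50,-5,11,0],[255,28,11,-50,-5,11,0]]'
cat >> h.py <<'E'
from scipy.spatial.transform import Rotation as Ro
def plan(r=58):
    s=ctrl.read_state();e=s["ee_pos"]*1000;print(s["time_s"],w2j(e),s["tcp_rot"],s["joint_positions"].round(2),s["ft_force"].round(1))
    z=Ro.from_euler("xyz",s["tcp_rot"]).as_matrix()[:,2]; print("axis",z)
    al=np.arcsin(np.hypot(z[0],z[1])); 
    ax=np.array([-np.sin(al),-np.cos(al)]); ee=np.array([-np.cos(al),np.sin(al)])
    for L in (1.6,1.4,1.25,1.1,.95,.8,.65,.5,.4,.3,.2,.1):
        t=L-1.47; u=np.array([np.cos(t),np.sin(t)]); n=np.array([-u[1],u[0]]); T=r*u
        for k in (-1,1):
            P=T+2*n-k*11*ee; C=P-19*ax
            p=(-63-C[0],0,119+C[1]); print(L,k,"lead" if (k*11*ee)@n<0 else "",np.round(p,0),(j2w(p)-e).round().tolist())
E
python3 -c "
from h import *
plan()"
```

```text
time_s: 22.6
ee_pos: [0.4457, 0.0257, 0.1844]
tcp_rot: [-3.13, -0.39, 0.41]
ft_force: [0.1, -0.2, 0.0]
gripper_width: -0.0001
grip_force: 0.0
22.6 [-125.4    6.9  184.4] [-3.12987955 -0.39042884  0.40968574] [ 0.16 -0.07 -0.2   2.31 -0.31  0.55 -0.96] [ 0.1 -0.2  0. ]
axis [ 0.34440069  0.1623282  -0.9246825 ]
1.6 -1 lead [-117.    0.  150.] [10.0, -3.0, -34.0]
1.6 1  [-138.    0.  142.] [-9.0, -11.0, -43.0]
1.4 -1 lead [-118.    0.  139.] [9.0, -3.0, -46.0]
1.4 1  [-138.    0.  130.] [-9.0, -11.0, -54.0]
1.25 -1 lead [-117.    0.  130.] [10.0, -3.0, -54.0]
1.25 1  [-137.    0.  122.] [-8.0, -11.0, -63.0]
1.1 -1 lead [-115.    0.  122.] [12.0, -2.0, -63.0]
1.1 1  [-135.    0.  113.] [-6.0, -10.0, -71.0]
0.95 -1  [-111.    0.  114.] [16.0, -1.0, -71.0]
0.95 1 lead [-132.    0.  105.] [-3.0, -9.0, -79.0]
0.8 -1  [-107.    0.  106.] [20.0, 1.0, -78.0]
0.8 1 lead [-127.    0.   98.] [1.0, -7.0, -86.0]
0.65 -1  [-101.    0.  100.] [25.0, 3.0, -85.0]
0.65 1 lead [-121.    0.   91.] [6.0, -5.0, -93.0]
0.5 -1  [-94.   0.  94.] [31.0, 6.0, -90.0]
0.5 1 lead [-115.    0.   86.] [12.0, -2.0, -99.0]
0.4 -1  [-90.   0.  91.] [36.0, 8.0, -94.0]
0.4 1 lead [-110.    0.   82.] [17.0, -0.0, -102.0]
0.3 -1  [-85.   0.  88.] [40.0, 10.0, -96.0]
0.3 1 lead [-105.    0.   80.] [22.0, 2.0, -105.0]
0.2 -1  [-79.   0.  86.] [45.0, 12.0, -98.0]
0.2 1 lead [-100.    0.   78.] [27.0, 4.0, -107.0]
0.1 -1  [-74.   0.  84.] [50.0, 14.0, -100.0]
0.1 1 lead [-94.   0.  76.] [32.0, 6.0, -108.0]
```

```bash
python3 -m inch '[[255,10,-3,-15,0,0,0],[255,10,-3,-34,0,0,0],[255,9,-3,-40,0,0,0],[255,9,-3,-46,0,0,0],[255,8,-4,-50,0,0,0],[255,8,-4,-54,0,0,0],[255,5,-5,-60,0,0,0],[255,4,-6,-66,0,0,0],[255,4,-6,-66,0,0,0]]'
python3 - <<'E'
from h import *
plan()
marks(("side","scene","wrist"),["lever_tab","bail_bar","jar"])
E
```

```text
time_s: 23.72
ee_pos: [0.4492, 0.0198, 0.1172]
tcp_rot: [-3.129, -0.388, 0.41]
ft_force: [-0.5, -0.7, 1.5]
gripper_width: -0.0001
grip_force: 0.6
23.725 [-1.245e+02  1.000e-01  1.172e+02] [-3.12891623 -0.38843781  0.40977574] [ 0.17  0.07 -0.21  2.38 -0.39  0.36 -0.85] [-0.5 -0.7  1.5]
axis [ 0.3423089   0.16250713 -0.9254275 ]
1.6 -1 lead [-117.    0.  150.] [7.0, 3.0, 33.0]
1.6 1  [-138.    0.  142.] [-12.0, -5.0, 25.0]
1.4 -1 lead [-118.    0.  139.] [6.0, 2.0, 21.0]
1.4 1  [-138.    0.  130.] [-13.0, -5.0, 13.0]
1.25 -1 lead [-117.    0.  130.] [7.0, 3.0, 13.0]
1.25 1  [-137.    0.  122.] [-12.0, -5.0, 4.0]
1.1 -1 lead [-115.    0.  122.] [9.0, 4.0, 4.0]
1.1 1  [-135.    0.  113.] [-10.0, -4.0, -4.0]
0.95 -1  [-111.    0.  114.] [12.0, 5.0, -4.0]
0.95 1 lead [-132.    0.  105.] [-7.0, -3.0, -12.0]
0.8 -1  [-107.    0.  106.] [16.0, 7.0, -11.0]
0.8 1 lead [-127.    0.   98.] [-2.0, -1.0, -19.0]
0.65 -1  [-101.    0.  100.] [22.0, 9.0, -18.0]
0.65 1 lead [-121.    0.   91.] [3.0, 1.0, -26.0]
0.5 -1  [-94.   0.  94.] [28.0, 12.0, -23.0]
0.5 1 lead [-115.    0.   86.] [9.0, 4.0, -32.0]
0.4 -1  [-90.   0.  91.] [32.0, 13.0, -26.0]
0.4 1 lead [-110.    0.   82.] [13.0, 6.0, -35.0]
0.3 -1  [-84.   0.  88.] [37.0, 15.0, -29.0]
0.3 1 lead [-105.    0.   80.] [18.0, 8.0, -37.0]
0.2 -1  [-79.   0.  86.] [42.0, 18.0, -31.0]
0.2 1 lead [-99.   0.  78.] [23.0, 10.0, -40.0]
0.1 -1  [-74.   0.  84.] [47.0, 20.0, -33.0]
0.1 1 lead [-94.   0.  76.] [28.0, 12.0, -41.0]
side lever_tab [([454.0, 25.0, 94.0], 0.49)]
side bail_bar [([510.0, 51.0, 151.0], 0.58), ([454.0, 24.0, 94.0], 0.25)]
side jar [([561.0, 66.0, 1.0], 0.67)]
scene lever_tab [([453.0, 18.0, 99.0], 0.58)]
scene bail_bar [([507.0, 51.0, 155.0], 0.42)]
scene jar [([565.0, 67.0, 1.0], 0.96)]
wrist lever_tab []
wrist bail_bar [([513.0, 46.0, 154.0], 0.83)]
wrist jar [([566.0, 66.0, 3.0], 0.78)]
```

```bash
python3 -m inch '[[255,-1,0,-5,0,0,0],[255,-2,-1,-11,0,0,0],[255,-2,-1,-15,0,0,0],[255,-2,-1,-20,0,0,0],[255,1,0,-24,0,0,0],[255,4,2,-27,0,0,0],[255,4,2,-27,0,0,0]]'
python3 - <<'E'
from h import *
plan()
marks(("side","scene"),["lever_tab","bail_bar","jar"])
E
```

```text
time_s: 25.2
ee_pos: [0.4528, 0.0219, 0.0898]
tcp_rot: [-3.128, -0.387, 0.41]
ft_force: [-1.7, -2.0, 0.7]
gripper_width: -0.0002
grip_force: 0.9
25.2 [-120.4    0.6   89.8] [-3.12830636 -0.38723562  0.40978322] [ 0.17  0.13 -0.22  2.39 -0.44  0.29 -0.8 ] [-1.7 -2.   0.7]
axis [ 0.34104129  0.16262447 -0.92587479]
1.6 -1 lead [-117.    0.  150.] [3.0, 1.0, 60.0]
1.6 1  [-138.    0.  142.] [-16.0, -7.0, 52.0]
1.4 -1 lead [-118.    0.  139.] [2.0, 0.0, 49.0]
1.4 1  [-138.    0.  130.] [-16.0, -7.0, 41.0]
1.25 -1 lead [-117.    0.  130.] [3.0, 1.0, 40.0]
1.25 1  [-137.    0.  122.] [-15.0, -7.0, 32.0]
1.1 -1 lead [-115.    0.  122.] [5.0, 2.0, 32.0]
1.1 1  [-135.    0.  113.] [-13.0, -6.0, 23.0]
0.95 -1  [-111.    0.  114.] [9.0, 3.0, 24.0]
0.95 1 lead [-132.    0.  105.] [-10.0, -5.0, 16.0]
0.8 -1  [-107.    0.  106.] [13.0, 5.0, 16.0]
0.8 1 lead [-127.    0.   98.] [-6.0, -3.0, 8.0]
0.65 -1  [-101.    0.  100.] [18.0, 7.0, 10.0]
0.65 1 lead [-121.    0.   91.] [-1.0, -1.0, 2.0]
0.5 -1  [-94.   0.  94.] [24.0, 10.0, 4.0]
0.5 1 lead [-115.    0.   86.] [5.0, 2.0, -4.0]
0.4 -1  [-90.   0.  91.] [29.0, 11.0, 1.0]
0.4 1 lead [-110.    0.   83.] [10.0, 4.0, -7.0]
0.3 -1  [-84.   0.  88.] [33.0, 13.0, -2.0]
0.3 1 lead [-105.    0.   80.] [15.0, 5.0, -10.0]
0.2 -1  [-79.   0.  86.] [38.0, 15.0, -4.0]
0.2 1 lead [-99.   0.  78.] [20.0, 8.0, -12.0]
0.1 -1  [-74.   0.  84.] [43.0, 18.0, -6.0]
0.1 1 lead [-94.   0.  76.] [25.0, 10.0, -14.0]
side lever_tab [([509.0, 41.0, 117.0], 0.7), ([468.0, 29.0, 74.0], 0.6)]
side bail_bar [([520.0, 44.0, 140.0], 0.68), ([564.0, 65.0, 2.0], 0.63)]
side jar [([560.0, 65.0, 2.0], 0.71)]
scene lever_tab []
scene bail_bar [([506.0, 50.0, 154.0], 0.6)]
scene jar [([566.0, 70.0, 1.0], 0.8)]
```

```bash
python3 -m inch '[[255,3,1,-2,0,0,0],[255,5,2,-4,0,0,0],[255,8,3,-6,0,0,0],[255,10,4,-7,0,0,0],[255,13,5,-8,0,0,0],[255,15,6,-8,0,0,0],[255,15,6,-8,0,0,0]]'
python3 - <<'E'
from h import *
marks(("side","scene"),["lever_tab","bail_bar","jar"])
s=ctrl.read_state();print(s["joint_positions"].round(2))
E
```

```text
time_s: 26.48
ee_pos: [0.4696, 0.0281, 0.0832]
tcp_rot: [-3.13, -0.391, 0.41]
ft_force: [-0.1, 0.7, -0.2]
gripper_width: -0.0
grip_force: 0.0
side lever_tab [([482.0, 39.0, 64.0], 0.61)]
side bail_bar [([511.0, 49.0, 147.0], 0.43)]
side jar [([562.0, 68.0, 1.0], 0.83)]
scene lever_tab []
scene bail_bar [([508.0, 51.0, 153.0], 0.45), ([564.0, 68.0, 0.0], 0.34)]
scene jar [([566.0, 66.0, -0.0], 0.85)]
[ 0.14  0.17 -0.21  2.37 -0.42  0.26 -0.83]
```

```bash
python3 -m inch '[[255,4,2,0,0,0,0],[255,8,3,0,0,0,0],[255,8,3,0,0,0,0]]'
python3 -m inch '[[255,-10,-4,0,0,0,0],[255,-30,-13,5,0,0,0],[255,-30,-13,60,0,0,0],[255,-30,-13,110,2,-4,0],[255,-30,-13,110,2,-4,0]]'
python3 - <<'E'
from h import *
marks(("side","scene","wrist"),["lever_tab","bail_bar","jar","lid_front_edge"])
a=ctrl.get_image("wrist")["img"][60:360,170:470]
b=ctrl.get_image("side")["img"][190:260,310:410]
cv2.imwrite("pics/k.png",np.hstack([a,cv2.resize(b,(428,300),interpolation=cv2.INTER_CUBIC)])[:,:,::-1])
E
```

```text
time_s: 27.25
ee_pos: [0.4771, 0.0312, 0.0828]
tcp_rot: [-3.129, -0.39, 0.41]
ft_force: [-0.8, -0.0, -0.0]
gripper_width: -0.0002
grip_force: 0.0
time_s: 27.88
ee_pos: [0.4474, 0.017, 0.1961]
tcp_rot: [-3.129, -0.474, 0.408]
ft_force: [-0.3, -0.1, -0.8]
gripper_width: -0.0001
grip_force: 0.0
side lever_tab [([615.0, 92.0, 140.0], 0.71), ([501.0, 46.0, 60.0], 0.62)]
side bail_bar [([562.0, 67.0, 0.0], 0.5), ([513.0, 50.0, 148.0], 0.42)]
side jar [([558.0, 63.0, -2.0], 0.61)]
side lid_front_edge [([521.0, 50.0, 138.0], 0.61)]
scene lever_tab [([498.0, 37.0, 59.0], 0.67), ([536.0, -366.0, 5.0], 0.57)]
scene bail_bar [([510.0, 50.0, 153.0], 0.61)]
scene jar [([567.0, 66.0, -1.0], 0.96), ([794.0, 51.0, 4.0], 0.19)]
scene lid_front_edge [([519.0, 48.0, 138.0], 0.71)]
wrist lever_tab [([499.0, 47.0, 60.0], 0.79)]
wrist bail_bar [([516.0, 45.0, 148.0], 0.69)]
wrist jar [([568.0, 67.0, 2.0], 0.95), ([515.0, 51.0, 138.0], 0.58)]
wrist lid_front_edge [([516.0, 52.0, 139.0], 0.64), ([508.0, 44.0, 121.0], 0.63)]
```

View pics/k.png

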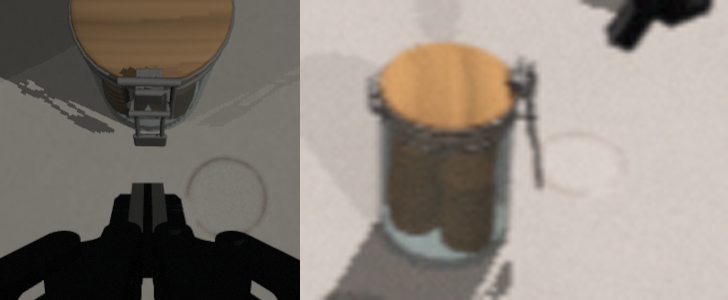

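The picture shows the clasp closed: bar across behind the lip (crop row 80), lever hanging down against the jar's front, and nothing else moved. The tab is at about (499, 43, 60) mm, which matches home, and the lid's front edge is down at about 138 mm, which matches clamped. Handing in.

```bash
python3 -c "
from cell import ctrl
print(ctrl.finish_job())"
```

```text
the job is handed in; nothing more can be done
None
```

The jar is closed: lid lowered onto its seal, bail bar hooked behind the catch lip, and lever snapped home against the front, with the jar where it stood. It was handed in at about 28 s of robot time.

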